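# Find the grinder switch that still snaps

### The arm

A 6-joint arm with a two-finger parallel gripper is mounted at the origin on the work surface. World frame = base frame: x ahead of the robot, y to its left, z up, the work surface at z = 0. Lengths are in m, angles in rad, forces in N, time in s.
With the tool pointing down it reaches from about 0.35 to 0.85 m from the base axis. Payload 8.1 kg.
Tool frame: the origin (TCP) lies midway between the tips of the shut fingers; the grasp point (between the pads) lies 19 mm behind it; z points along the fingers, y is the line along which they close (so a half turn about z gives the same grasp; the last joint's range is limited). The gripper opens to 93 mm and grips with 3 to 60 N. Pads are 15 mm wide; open, the fingers measure 128 mm over their backs; the gripper's body (75 mm by 188 mm) begins 65 mm behind the grasp point.
Start: joints at [-1.258, 0.13, 1.488, -0, 1.523, -0.085], TCP at [0.232, -0.553, 0.219] pointing down, gripper open.
Joint ranges: [-2.96, 2.96], [-0.89, 2.26], [0.02, 2.5], [-1.34, 4.48], [0, 2.73], [-2.66, 2.66]. Speed limits (rad/s): [2.39, 2.39, 2.79, 3.14, 3.14, 3.14].

### API

Orientations are given as a rotation vector (axis times angle).
In Python, from plant import read_state, read_camera, camera_model, close_job gives the robot as it stands. The module is installed in compiled form; this text tells all that it offers.
- The arm moves only by the tool carry_out, never from a script. Its argument "moves" is a list of rows, each an object of numbers: "jaw": the finger opening in m, from 0 to 0.093; "dx", "dy", "dz": the shift along the tool's x, y, z in m; "yaw": the turn about the tool's z in rad. In form: [{"jaw": .., "dx": .., "dy": .., "dz": .., "yaw": ..}, ...]. A call has 1 to 8 rows; each row shifts and turns the commanded pose from where the row before left it, along the tool's axes as they then stand; what a row does not reach is not made up. A row lasts 1/8 s, in which the tool goes at most 62.5 mm and 10.7 degrees, less where a joint would pass 70% of its speed; a pose out of reach is approached as far as the arm can. A call is refused whole if a number of a shift passes 0.0625 or a number of a turn 0.188, either way. A call with a gripper value outside its range is refused whole. The fingers move at their own pace and stop on an object; "grip_force" is the grip in N (left out, the last holds). Time passes only in rows, so rows that do not move let the fingers close. It gives the time, the measured TCP pose, the force, the opening and the grip force at its end, in the units of the state.
- read_state(): the state, without advancing time (a new reading comes with each control period).
- read_camera(name): name is "scene" or "top" or "wrist"; returns the picture (480x640x3 uint8, red, green, blue); there is no depth.
- camera_model(name): a dict with "camera_matrix" (3x3 intrinsics, pixels), "k1" (the pictures are not rectified: a ray, as slopes to the right and down, at radius r is drawn at 1 + k1 r^2 times it, then the intrinsics apply), "view" (4x4, takes a point from world to camera coordinates). Camera axes: x right, y up, looking along -z (the intrinsics and any distortion apply to the point x, -y, -z); pixel columns grow to the right and rows downward; lengths in m; the calibration is good to about 2 mm. A picture is of the moment at which its call begins: read the wrist's pose just before it. camera_model takes no time and is no camera call; for the wrist camera it gives the pose at the moment of the call.
- close_job(): hands the job in; it is judged then, once.
The state is a dict: "t": time; "q": joint angles; "dq": joint speeds; "joint_torque": joint torques, N m; "tool_pos": TCP position; "orientation": TCP orientation; "force": force on the tool from outside, world axes, zero at the start; "wrist_torque": the same for the moment, N m; "opening": finger opening in m; "gripper_force": force on a finger pad.
Only numpy, scipy, OpenCV 4.12 (cv2) and the standard library are available. Lean on these libraries where they do the work, as an engineer would, in place of code of your own. Each camera call takes 0.05 s, during which the arm holds its last target. There are 200 camera calls.

### The job

Four spare push-button switches for the grinder sit in the test board, and only one still has its snap: press the green buttons one at a time, slowly and gently, until you feel one break over (the push suddenly gives way on the way down), and pass over those that stay soft or springy all the way. Then throw the red-ball release lever of that one switch fully over, away from its button, leaving the other levers back and all the buttons up. Never push hard on anything (under 25 N) and leave the tools around alone.

Things in the scene. Friction and masses are not known exactly. Their poses are not given: they have to be found in the camera images.
- rack: plywood test board, 300 x 380 x 20 mm, fixed on the bench; origin on its underside below the middle of the button row; x from buttons to levers (away from the robot), y left along the row, z up. Board spans x -120 to +180 mm. Four outwardly identical grey switch boxes are fixed in it, 77 mm apart in y, each 64 mm wide, x -35 to +120 mm, unevenly deep: each up to 4 mm above or below nominal
- seat1 (a point): nominal centre of the top face of the green button in place 1 of the row (1 rightmost, smallest y; 4 leftmost), fixed to the board. Button 28 mm across, its top 14 mm above the box's top face and 8.5 mm above a steel collar 40 mm across. True in x and y; the real top is up to 4 mm higher or lower
- seat2 (a point): nominal centre of the top face of the green button in place 2 of the row (1 rightmost, smallest y; 4 leftmost), fixed to the board. Button 28 mm across, its top 14 mm above the box's top face and 8.5 mm above a steel collar 40 mm across. True in x and y; the real top is up to 4 mm higher or lower
- seat3 (a point): nominal centre of the top face of the green button in place 3 of the row (1 rightmost, smallest y; 4 leftmost), fixed to the board. Button 28 mm across, its top 14 mm above the box's top face and 8.5 mm above a steel collar 40 mm across. True in x and y; the real top is up to 4 mm higher or lower
- seat4 (a point): nominal centre of the top face of the green button in place 4 of the row (1 rightmost, smallest y; 4 leftmost), fixed to the board. Button 28 mm across, its top 14 mm above the box's top face and 8.5 mm above a steel collar 40 mm across. True in x and y; the real top is up to 4 mm higher or lower
- ball1 (a point): nominal centre (up to 4 mm higher or lower) of the 18 mm red ball of the release lever in place 1, leaning fully back to its button. The lever is a 10 mm round steel rod; its pivot lies 26 mm beyond this point in the board's x, 47 mm lower, 75 mm beyond the button centre and 7 mm below the button top; thrown, the ball is 26 mm beyond the pivot
- ball2 (a point): nominal centre (up to 4 mm higher or lower) of the 18 mm red ball of the release lever in place 2, leaning fully back to its button. The lever is a 10 mm round steel rod; its pivot lies 26 mm beyond this point in the board's x, 47 mm lower, 75 mm beyond the button centre and 7 mm below the button top; thrown, the ball is 26 mm beyond the pivot
- ball3 (a point): nominal centre (up to 4 mm higher or lower) of the 18 mm red ball of the release lever in place 3, leaning fully back to its button. The lever is a 10 mm round steel rod; its pivot lies 26 mm beyond this point in the board's x, 47 mm lower, 75 mm beyond the button centre and 7 mm below the button top; thrown, the ball is 26 mm beyond the pivot
- ball4 (a point): nominal centre (up to 4 mm higher or lower) of the 18 mm red ball of the release lever in place 4, leaning fully back to its button. The lever is a 10 mm round steel rod; its pivot lies 26 mm beyond this point in the board's x, 47 mm lower, 75 mm beyond the button centre and 7 mm below the button top; thrown, the ball is 26 mm beyond the pivot
- contact_k (a joint): contact inside one switch box: moves 0.001 mm per mm of its button's travel (button: 0 up, 6.5 mm at its hard stop, springs back); too little to read through the noise. Its place in the row changes and is not told. One button is sound: 2 N to start, 6.3 N at 2 mm, then it snaps, falling to 2.2 N at 4.7 mm, 6.5 N at the stop. The others' force never falls: stiff, weak, or flat half way
- contact_m (a joint): contact inside one switch box: moves 0.001 mm per mm of its button's travel (button: 0 up, 6.5 mm at its hard stop, springs back); too little to read through the noise. Its place in the row changes and is not told. One button is sound: 2 N to start, 6.3 N at 2 mm, then it snaps, falling to 2.2 N at 4.7 mm, 6.5 N at the stop. The others' force never falls: stiff, weak, or flat half way
- contact_r (a joint): contact inside one switch box: moves 0.001 mm per mm of its button's travel (button: 0 up, 6.5 mm at its hard stop, springs back); too little to read through the noise. Its place in the row changes and is not told. One button is sound: 2 N to start, 6.3 N at 2 mm, then it snaps, falling to 2.2 N at 4.7 mm, 6.5 N at the stop. The others' force never falls: stiff, weak, or flat half way
- contact_w (a joint): contact inside one switch box: moves 0.001 mm per mm of its button's travel (button: 0 up, 6.5 mm at its hard stop, springs back); too little to read through the noise. Its place in the row changes and is not told. One button is sound: 2 N to start, 6.3 N at 2 mm, then it snaps, falling to 2.2 N at 4.7 mm, 6.5 N at the stop. The others' force never falls: stiff, weak, or flat half way
- latch_k (a joint): latch inside the box of the same letter: moves 0.01 mm per rad of that box's release lever; too little to read through the noise. The lever turns about the board's y from 0 (leaning fully back to its button) to 1.0 rad (thrown fully over, away from it), starts between 0 and 0.1 rad, stays where it is left and takes about 2 N at the ball to move
- latch_m (a joint): latch inside the box of the same letter: moves 0.01 mm per rad of that box's release lever; too little to read through the noise. The lever turns about the board's y from 0 (leaning fully back to its button) to 1.0 rad (thrown fully over, away from it), starts between 0 and 0.1 rad, stays where it is left and takes about 2 N at the ball to move
- latch_r (a joint): latch inside the box of the same letter: moves 0.01 mm per rad of that box's release lever; too little to read through the noise. The lever turns about the board's y from 0 (leaning fully back to its button) to 1.0 rad (thrown fully over, away from it), starts between 0 and 0.1 rad, stays where it is left and takes about 2 N at the ball to move
- latch_w (a joint): latch inside the box of the same letter: moves 0.01 mm per rad of that box's release lever; too little to read through the noise. The lever turns about the board's y from 0 (leaning fully back to its button) to 1.0 rad (thrown fully over, away from it), starts between 0 and 0.1 rad, stays where it is left and takes about 2 N at the ball to move
- screwdriver: screwdriver, 180 mm long, lying on the front strip of the board along the row; origin on its underside; to be left alone
- spool: small brass bush, 32 mm across, 24 mm high, standing on the back left strip of the board; origin at the centre of its underside; to be left alone
- sickle_a: curved sickle blade with a wooden handle lying left of the board; origin on its underside where the blade meets the handle; to be left alone
- disc: flat dark grinding disc, 116 mm across, 6 mm thick, lying right of the board; origin at the centre of its underside; to be left alone
- hammer: hammer, 280 mm long, lying right of the board; origin on its underside; to be left alone
- wrench: wrench, 200 mm, lying left of the board's far end; origin on its underside; to be left alone
- tin: open steel tin cup, 84 mm across, 90 mm high, standing beyond the board's right far corner; origin at the centre of its underside; to be left alone

How it is judged:
On the way, in this order (a step that is already met when the one before it is completed fails the run):
1. the sound button has been pressed down past its breakover (3 mm or more) (value of joint contact_r above 3e-06 m), for 0.1 s.
2. the release lever of the sound switch is thrown over (0.8 rad or more) (value of joint latch_r above 8e-06 m), for 0.2 s.
At the end, for the whole second after the job is handed in: the lever of the switch whose button snaps stands at 0.8 rad or more, the other three levers at less than 0.3 rad, all four buttons are up (within 1 mm), and no loose thing lies more than 30 mm from where it was (value of joint latch_r above 8e-06 m and value of joint each of latch_k, latch_m, latch_w below 3e-06 m and value of joint each of contact_k, contact_m, contact_r, contact_w below 1e-06 m and distance of each of screwdriver, spool, sickle_a, disc, hammer, wrench, tin from where it was at the start of the episode below 0.03 m); the robot touches nothing.
It fails at once if the robot pushed on something with more than 25 N (contact force between the fingers and anything else above 25 N).
It fails at once if the lever of a worn switch was thrown (more than 0.3 rad) (value of joint any of latch_k, latch_m, latch_w above 3e-06 m).
It fails at once if two buttons were pressed at once (more than 1.5 mm each) (value of joint each of contact_k, contact_m above 1.5e-06 m or value of joint each of contact_k, contact_r above 1.5e-06 m or value of joint each of contact_k, contact_w above 1.5e-06 m or value of joint each of contact_m, contact_r above 1.5e-06 m or value of joint each of contact_m, contact_w above 1.5e-06 m or value of joint each of contact_r, contact_w above 1.5e-06 m).
It fails at once if a button was struck, going down faster than 100 mm/s more than 1.5 mm deep ((value of joint contact_k above 1.5e-06 m and velocity of joint contact_k above 0.0001 m/s) or (value of joint contact_m above 1.5e-06 m and velocity of joint contact_m above 0.0001 m/s) or (value of joint contact_r above 1.5e-06 m and velocity of joint contact_r above 0.0001 m/s) or (value of joint contact_w above 1.5e-06 m and velocity of joint contact_w above 0.0001 m/s)).
It fails at once if a tool or part lying about was moved more than 30 mm (distance of any of screwdriver, spool, sickle_a, disc, hammer, wrench, tin from where it was at the start of the episode above 0.03 m).
It also fails if it takes over 72 s, if anything falls off the work surface, if the arm or the gripper's body presses on something with over 40 N, if the wrist force passes 120 N, or if a joint passes its speed limit or range.

## Working session

There is one attempt and no reset: what is moved stays moved. The work goes in short steps, Python scripts to look and compute and a tool call to move; the robot and the scene stay as the last step left them, time stands still between calls to the robot, and variables do not carry over. Pictures are saved under pics/ and viewed, at most 10 in all, crops included, and the job is handed in when it is done.

Besides the shell and the picture viewer there is one more tool, called by a JSON object that holds its "api" and its "payload". carry_out: Moves the arm, as the interface text tells. Its arguments: {"type":"object","properties":{"moves":{"type":"array","items":{"type":"object","properties":{"jaw":{"type":"number"},"dx":{"type":"number"},"dy":{"type":"number"},"dz":{"type":"number"},"yaw":{"type":"number"}}}},"grip_force":{"type":"number"}},"required":["moves"]}

```bash
mkdir -p pics
python3 - <<'E'
from plant import *
import cv2,numpy as np
s=read_state();print({k:np.round(v,4).tolist() for k,v in s.items()})
a=read_camera("top");b=read_camera("scene")
cv2.imwrite("pics/top.png",a[...,::-1]);cv2.imwrite("pics/scene.png",b[...,::-1])
for n in("top","scene"):print(camera_model(n))
E
```

```text
{'t': 0.0, 'q': [-1.2584, 0.1312, 1.4893, -0.0, 1.523, -0.0854], 'dq': [-0.0009, 0.0003, 0.0018, 0.0005, 0.0008, -0.0002], 'joint_torque': [-0.0001, -55.9849, -49.1749, 0.0769, 0.0353, -0.0001], 'tool_pos': [0.2323, -0.5526, 0.2176], 'orientation': [-3.0779, -0.6203, 0.0003], 'force': [0.6718, 0.6053, 0.1246], 'wrist_torque': [-0.0277, -0.0095, 0.0146], 'gripper_force': 0.0, 'opening': 0.093}
{'camera_matrix': array([[523.25440171,   0.        , 325.79689441],
       [  0.        , 523.25440171, 239.46537988],
       [  0.        ,   0.        ,   1.        ]]), 'k1': 0.013059538186318926, 'view': array([[ 0.01581167, -0.99972692,  0.0172071 , -0.01558295],
       [ 0.98020339,  0.01889515,  0.19708956, -0.52999627],
       [-0.19736087,  0.01375014,  0.98023447, -1.11284992],
       [ 0.        ,  0.        ,  0.        ,  1.        ]])}
{'camera_matrix': array([[599.75606227,   0.        , 326.89337276],
       [  0.        , 599.75606227, 241.81056335],
       [  0.        ,   0.        ,   1.        ]]), 'k1': -0.13832863017461922, 'view': array([[ 0.38907679,  0.92118979, -0.00534952, -0.19206694],
       [-0.5924502 ,  0.25466764,  0.7642952 ,  0.23634078],
       [ 0.70542329, -0.2942002 ,  0.64484435, -1.75178727],
       [ 0.        ,  0.        ,  0.        ,  1.        ]])}
```

View pics/top.png

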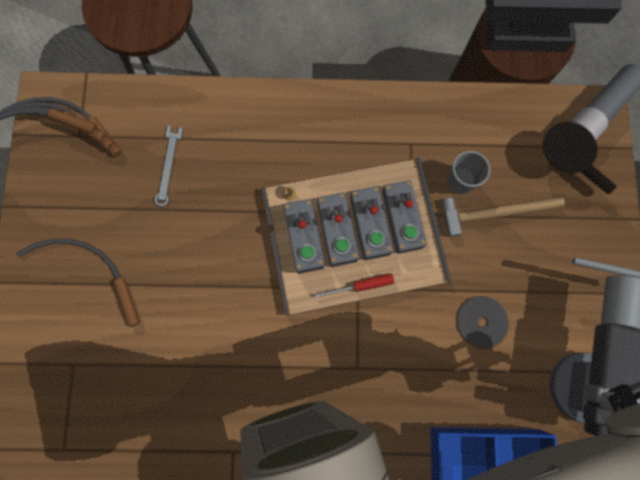

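View pics/scene.png

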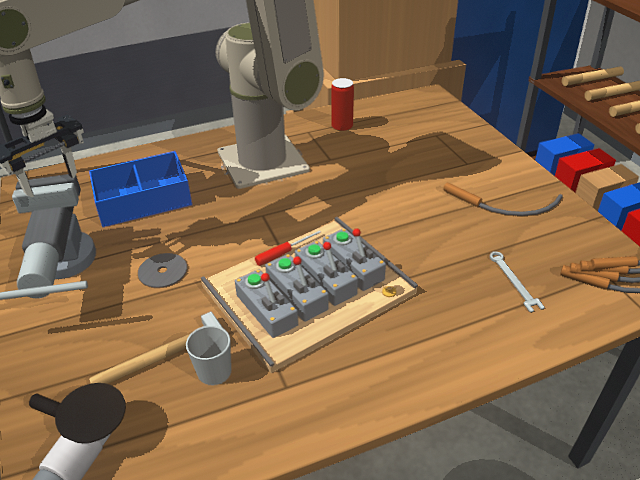

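The top view shows green buttons at about (410,232), (376,238), (342,245) and (307,252), which are places 1 to 4. In the scene view they are at about (255,280), (285,264), (315,249) and (343,237). The red balls lie just beyond them. Next I'll triangulate.

```bash
cat > h.py <<'E'
import cv2,numpy as np
from plant import *
def blobs(img,col,amin=15,amax=5000):
    h=cv2.cvtColor(img,cv2.COLOR_RGB2HSV)
    m=cv2.inRange(h,(45,110,60),(80,255,255)) if col=="g" else cv2.inRange(h,(0,170,90),(6,255,255))|cv2.inRange(h,(174,170,90),(180,255,255))
    n,_,st,c=cv2.connectedComponentsWithStats(m)
    return [(c[i],st[i,4]) for i in range(1,n) if amin<=st[i,4]<=amax]
def ray(cm,p):
    K=cm["camera_matrix"];d=np.array([(p[0]-K[0,2])/K[0,0],(p[1]-K[1,2])/K[1,1]]);u=d.copy()
    for _ in range(20):u=d/(1+cm["k1"]*(u@u))
    V=np.array(cm["view"]);R=V[:3,:3]
    v=R.T@np.array([u[0],-u[1],-1]);return -R.T@V[:3,3],v/np.linalg.norm(v)
def tri(rs):
    A=sum(np.eye(3)-np.outer(d,d) for o,d in rs);b=sum((np.eye(3)-np.outer(d,d))@o for o,d in rs)
    x=np.linalg.solve(A,b);e=max(np.linalg.norm(np.cross(x-o,d)) for o,d in rs);return x,e
E
python3 - <<'E'
from h import *
T=cv2.imread("pics/top.png")[...,::-1].copy();S=cv2.imread("pics/scene.png")[...,::-1].copy()
for c in "gr":
    print(c)
    t=[b for b in blobs(T,c) if 280<b[0][0]<430 and 180<b[0][1]<265]; s=[b for b in blobs(S,c,10) if 240<b[0][0]<365 and 225<b[0][1]<295]
    t.sort(key=lambda b:-b[0][0]);s.sort(key=lambda b:b[0][0])
    for b in t:print("t",b[0].round(1),b[1])
    for b in s:print("s",b[0].round(1),b[1])
    s=[b for b in s if c=="g" or b[1]<70]
    for a,b in zip(t,s):
        x,e=tri([ray(camera_model("top"),a[0]),ray(camera_model("scene"),b[0])]);print(x.round(4),round(e,4))
E
```

```text
g
t [410.1 231.5] 91
t [376.  237.9] 96
t [341.7 244.8] 100
t [306.8 251.8] 97
s [253.8 279. ] 113
s [284.4 263.1] 108
s [313.8 249.3] 100
s [341.9 236.2] 94
[ 0.5472 -0.1901  0.0758] 0.0006
[ 0.5304 -0.1149  0.08  ] 0.0004
[ 0.5137 -0.0401  0.0805] 0.0005
[0.4969 0.0354 0.0806] 0.0007
r
t [408.7 203.3] 26
t [373.6 209.8] 26
t [338.4 218.1] 28
t [302.1 223.6] 28
s [264.6 276.6] 50
s [272.5 253.3] 385
s [296.8 260.2] 47
s [326.6 245.4] 47
s [356.1 232.1] 47
[ 0.598  -0.1795  0.123 ] 0.0007
[ 0.5813 -0.1043  0.1267] 0.0009
[ 0.5621 -0.03    0.1264] 0.0011
[0.5483 0.0456 0.128 ] 0.0007
```

{"api": "carry_out", "payload": {"moves": [{"jaw": 0,"yaw": 0.179},{"jaw": 0,"dx": 0.043,"dy": -0.0317},{"jaw": 0,"dx": 0.043,"dy": -0.0317},{"jaw": 0,"dx": 0.043,"dy": -0.0317},{"jaw": 0,"dx": 0.043,"dy": -0.0317},{"jaw": 0,"dx": 0.043,"dy": -0.0317},{"jaw": 0,"dx": 0.043,"dy": -0.0317},{"jaw": 0,"dx": 0.043,"dy": -0.0317}], "grip_force": 5}}

```text
invalid input at $.moves[0]: expected keys jaw, dx, dy, dz, yaw
```

{"api": "carry_out", "payload": {"moves": [{"jaw": 0,"dx": 0.043,"dy": -0.0317},{"jaw": 0},{"jaw": 0}]}}

```text
invalid input at $.moves[0]: expected keys jaw, dx, dy, dz, yaw
```

Run:
```python
from h import *
s=read_state();print({k:np.round(s[k],4).tolist() for k in("t","tool_pos","orientation","force","opening")})
cm=camera_model("wrist");a=read_camera("wrist");cv2.imwrite("pics/w1.png",a[...,::-1])
for c in "gr":
  for b in blobs(a,c,100,50000):
    z=.08 if c=="g" else .126
    o,d=ray(cm,b[0]);print(c,b[0].round(0),b[1],(o+d*(z-o[2])/d[2]).round(4))
for k in range(5):
  read_camera("wrist");print(np.round(read_state()["force"],2))
```

```text
{'t': 0.1, 'tool_pos': [0.2323, -0.5526, 0.2177], 'orientation': [-3.078, -0.6204, 0.0002], 'force': [0.3138, -0.5136, -1.1799], 'opening': 0.0923}
[-0.69 -0.7   0.4 ]
[-0.3   0.29 -0.82]
[-0.6  -0.06  0.72]
[-0.59 -0.09 -0.23]
[-0.28  0.09 -0.98]
```

View pics/w1.png

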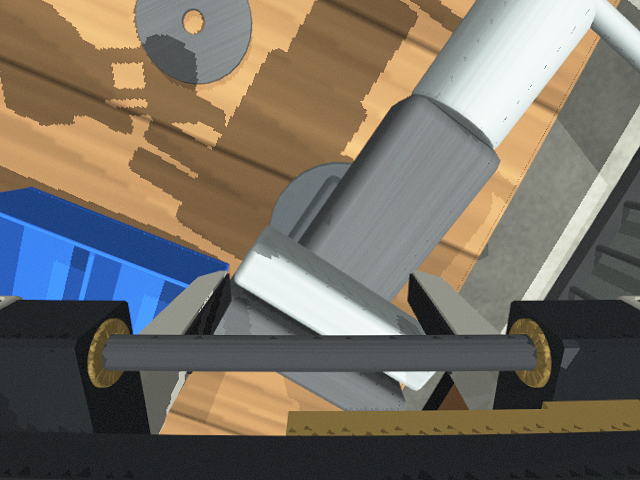

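The wrist view shows the grinder machine under the open gripper and the blue bin at left, with no buttons in sight yet. Every row needs all five keys. I'll rise first, then go over.

{"api": "carry_out", "payload": {"moves": [{"jaw": 0.093,"dx": 0,"dy": 0,"dz": -0.05,"yaw": 0},{"jaw": 0,"dx": 0,"dy": 0,"dz": 0,"yaw": 0.179},{"jaw": 0,"dx": 0.043,"dy": -0.0317,"dz": 0,"yaw": 0},{"jaw": 0,"dx": 0.043,"dy": -0.0317,"dz": 0,"yaw": 0},{"jaw": 0,"dx": 0.043,"dy": -0.0317,"dz": 0,"yaw": 0},{"jaw": 0,"dx": 0.043,"dy": -0.0317,"dz": 0,"yaw": 0},{"jaw": 0,"dx": 0.043,"dy": -0.0317,"dz": 0,"yaw": 0},{"jaw": 0,"dx": 0.043,"dy": -0.0317,"dz": 0,"yaw": 0}], "grip_force": 5}}

```text
t: 1.4
tool_pos: [0.444, -0.3101, 0.2689]
orientation: [3.122, 0.343, 0.001]
force: [0.8, -0.3, 0.3]
opening: 0.0275
gripper_force: 0.0
```

{"api": "carry_out", "payload": {"moves": [{"jaw": 0,"dx": 0.043,"dy": -0.0317,"dz": 0,"yaw": 0},{"jaw": 0,"dx": 0.043,"dy": -0.0317,"dz": 0,"yaw": 0},{"jaw": 0,"dx": 0,"dy": 0,"dz": 0,"yaw": 0},{"jaw": 0,"dx": 0,"dy": 0,"dz": 0,"yaw": 0}]}}

```text
t: 1.9
tool_pos: [0.513, -0.2311, 0.2685]
orientation: [3.122, 0.344, -0.001]
force: [-0.8, -0.6, 0.1]
opening: 0.0005
gripper_force: 0.0
```

Run:
```python
from h import *
s=read_state();print({k:np.round(s[k],4).tolist() for k in("t","tool_pos","orientation","force","opening")})
cm=camera_model("wrist");a=read_camera("wrist");cv2.imwrite("pics/w2.png",a[...,::-1])
for c in "gr":
  for b in blobs(a,c,100,50000):
    z=.08 if c=="g" else .126
    o,d=ray(cm,b[0]);print(c,b[0].round(0),b[1],(o+d*(z-o[2])/d[2]).round(4))
```

```text
{'t': 1.9, 'tool_pos': [0.513, -0.2311, 0.2685], 'orientation': [3.1225, 0.3441, -0.0008], 'force': [-0.7694, -0.6401, 0.1306], 'opening': 0.0005}
g [288. 172.] 549 [ 0.5471 -0.1907  0.08  ]
g [ 66. 174.] 643 [0.4961 0.035  0.08  ]
g [138. 173.] 621 [ 0.513 -0.04   0.08 ]
g [213. 173.] 592 [ 0.5299 -0.1152  0.08  ]
r [192. 116.] 320 [ 0.5803 -0.1035  0.126 ]
r [283. 116.] 319 [ 0.5972 -0.1796  0.126 ]
r [ 16. 119.] 338 [0.5462 0.0486 0.126 ]
r [104. 121.] 334 [ 0.5608 -0.0287  0.126 ]
r [212. 243.] 1482 [ 0.4715 -0.1365  0.126 ]
```

View pics/w2.png

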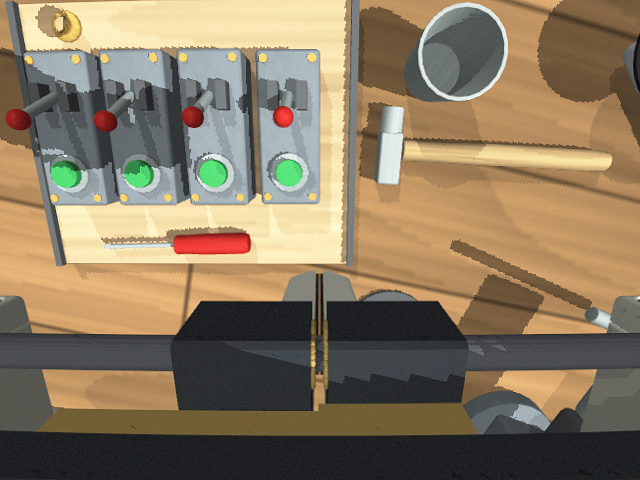

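The wrist view shows four buttons at (288,172), (213,173), (138,173) and (66,174), with the balls just beyond. Ray casts agree with the triangulation to about 1 mm. I'll go over button 1 and down close to it.

{"api": "carry_out", "payload": {"moves": [{"jaw": 0,"dx": 0.0421,"dy": -0.0322,"dz": 0,"yaw": 0},{"jaw": 0,"dx": 0,"dy": 0,"dz": 0.05,"yaw": 0},{"jaw": 0,"dx": 0,"dy": 0,"dz": 0.05,"yaw": 0},{"jaw": 0,"dx": 0,"dy": 0,"dz": 0.05,"yaw": 0},{"jaw": 0,"dx": 0,"dy": 0,"dz": 0.018,"yaw": 0},{"jaw": 0,"dx": 0,"dy": 0,"dz": 0.01,"yaw": 0},{"jaw": 0,"dx": 0,"dy": 0,"dz": 0,"yaw": 0},{"jaw": 0,"dx": 0,"dy": 0,"dz": 0,"yaw": 0}]}}

```text
t: 2.95
tool_pos: [0.5487, -0.1911, 0.0928]
orientation: [3.121, 0.343, 0.004]
force: [0.3, 1.2, -0.2]
opening: 0.0004
gripper_force: 0.0
```

{"api": "carry_out", "payload": {"moves": [{"jaw": 0,"dx": 0,"dy": 0,"dz": 0.004,"yaw": 0},{"jaw": 0,"dx": 0,"dy": 0,"dz": 0.004,"yaw": 0},{"jaw": 0,"dx": 0,"dy": 0,"dz": 0,"yaw": 0},{"jaw": 0,"dx": 0,"dy": 0,"dz": 0,"yaw": 0}]}}

```text
t: 3.45
tool_pos: [0.5472, -0.1903, 0.0825]
orientation: [-3.123, -0.343, 0.0]
force: [-0.8, 0.6, 0.3]
opening: 0.0004
gripper_force: 0.0
```

{"api": "carry_out", "payload": {"moves": [{"jaw": 0,"dx": 0,"dy": 0,"dz": 0.001,"yaw": 0},{"jaw": 0,"dx": 0,"dy": 0,"dz": 0,"yaw": 0}]}}

```text
t: 3.7
tool_pos: [0.5473, -0.1903, 0.0816]
orientation: [-3.123, -0.343, 0.0]
force: [0.3, -0.7, 0.4]
opening: 0.0002
gripper_force: 0.0
```

{"api": "carry_out", "payload": {"moves": [{"jaw": 0,"dx": 0,"dy": 0,"dz": 0.001,"yaw": 0},{"jaw": 0,"dx": 0,"dy": 0,"dz": 0,"yaw": 0}]}}

```text
t: 3.95
tool_pos: [0.5472, -0.1903, 0.0805]
orientation: [-3.123, -0.343, 0.0]
force: [-0.3, -0.7, 0.4]
opening: 0.0005
gripper_force: 0.0
```

{"api": "carry_out", "payload": {"moves": [{"jaw": 0,"dx": 0,"dy": 0,"dz": 0.001,"yaw": 0},{"jaw": 0,"dx": 0,"dy": 0,"dz": 0,"yaw": 0}]}}

```text
t: 4.2
tool_pos: [0.5472, -0.1903, 0.0795]
orientation: [-3.123, -0.343, 0.0]
force: [-0.8, 1.0, 0.4]
opening: 0.0005
gripper_force: 0.0
```

{"api": "carry_out", "payload": {"moves": [{"jaw": 0,"dx": 0,"dy": 0,"dz": 0.001,"yaw": 0},{"jaw": 0,"dx": 0,"dy": 0,"dz": 0,"yaw": 0}]}}

```text
t: 4.45
tool_pos: [0.5473, -0.1904, 0.0787]
orientation: [3.123, 0.343, 0.0]
force: [0.0, 0.2, 0.9]
opening: 0.0006
gripper_force: 0.7
```

{"api": "carry_out", "payload": {"moves": [{"jaw": 0,"dx": 0,"dy": 0,"dz": 0.001,"yaw": 0},{"jaw": 0,"dx": 0,"dy": 0,"dz": 0,"yaw": 0}]}}

```text
t: 4.7
tool_pos: [0.5474, -0.1904, 0.0777]
orientation: [3.123, 0.343, 0.0]
force: [-0.8, 0.2, 2.8]
opening: 0.0005
gripper_force: 1.2
```

{"api": "carry_out", "payload": {"moves": [{"jaw": 0,"dx": 0,"dy": 0,"dz": 0.001,"yaw": 0},{"jaw": 0,"dx": 0,"dy": 0,"dz": 0,"yaw": 0}]}}

```text
t: 4.95
tool_pos: [0.5474, -0.1904, 0.0767]
orientation: [3.123, 0.343, 0.0]
force: [-1.1, 0.3, 2.9]
opening: 0.0004
gripper_force: 1.7
```

{"api": "carry_out", "payload": {"moves": [{"jaw": 0,"dx": 0,"dy": 0,"dz": 0.001,"yaw": 0},{"jaw": 0,"dx": 0,"dy": 0,"dz": 0,"yaw": 0}]}}

```text
t: 5.2
tool_pos: [0.5474, -0.1904, 0.0757]
orientation: [3.123, 0.343, 0.0]
force: [-1.9, 0.7, 3.7]
opening: 0.0005
gripper_force: 2.2
```

{"api": "carry_out", "payload": {"moves": [{"jaw": 0,"dx": 0,"dy": 0,"dz": 0.001,"yaw": 0},{"jaw": 0,"dx": 0,"dy": 0,"dz": 0,"yaw": 0}]}}

```text
t: 5.45
tool_pos: [0.5474, -0.1904, 0.0747]
orientation: [3.123, 0.343, 0.0]
force: [-1.5, 1.2, 5.7]
opening: 0.0006
gripper_force: 2.7
```

{"api": "carry_out", "payload": {"moves": [{"jaw": 0,"dx": 0,"dy": 0,"dz": 0.0007,"yaw": 0},{"jaw": 0,"dx": 0,"dy": 0,"dz": 0,"yaw": 0}]}}

```text
t: 5.7
tool_pos: [0.5474, -0.1904, 0.0741]
orientation: [3.123, 0.343, 0.0]
force: [-1.6, 0.5, 4.9]
opening: 0.0006
gripper_force: 3.0
```

{"api": "carry_out", "payload": {"moves": [{"jaw": 0,"dx": 0,"dy": 0,"dz": 0.0006,"yaw": 0},{"jaw": 0,"dx": 0,"dy": 0,"dz": 0,"yaw": 0}]}}

```text
t: 5.95
tool_pos: [0.5474, -0.1904, 0.0736]
orientation: [3.123, 0.343, 0.0]
force: [-2.2, 0.8, 5.7]
opening: 0.0005
gripper_force: 3.2
```

Button 1's force rises linearly with no drop over about 5 mm, so it is worn. On to button 2.

{"api": "carry_out", "payload": {"moves": [{"jaw": 0,"dx": 0,"dy": 0,"dz": -0.025,"yaw": 0},{"jaw": 0,"dx": 0,"dy": -0.0387,"dz": 0,"yaw": 0},{"jaw": 0,"dx": 0,"dy": -0.0387,"dz": 0,"yaw": 0},{"jaw": 0,"dx": 0,"dy": 0,"dz": 0,"yaw": 0},{"jaw": 0,"dx": 0,"dy": 0,"dz": 0.006,"yaw": 0},{"jaw": 0,"dx": 0,"dy": 0,"dz": 0.006,"yaw": 0},{"jaw": 0,"dx": 0,"dy": 0,"dz": 0,"yaw": 0},{"jaw": 0,"dx": 0,"dy": 0,"dz": 0,"yaw": 0}]}}

```text
t: 6.95
tool_pos: [0.5305, -0.1153, 0.0861]
orientation: [-3.123, -0.342, 0.001]
force: [0.3, -0.0, 0.8]
opening: 0.0005
gripper_force: 0.0
```

{"api": "carry_out", "payload": {"moves": [{"jaw": 0,"dx": 0,"dy": 0,"dz": 0.001,"yaw": 0},{"jaw": 0,"dx": 0,"dy": 0,"dz": 0,"yaw": 0}]}}

```text
t: 7.2
tool_pos: [0.5306, -0.1149, 0.0854]
orientation: [3.123, 0.343, 0.0]
force: [-1.2, -0.6, 0.1]
opening: 0.0003
gripper_force: 0.0
```

{"api": "carry_out", "payload": {"moves": [{"jaw": 0,"dx": 0,"dy": 0,"dz": 0.001,"yaw": 0},{"jaw": 0,"dx": 0,"dy": 0,"dz": 0,"yaw": 0}]}}

```text
t: 7.45
tool_pos: [0.5305, -0.1148, 0.0843]
orientation: [-3.123, -0.343, 0.0]
force: [-0.1, -1.5, -0.6]
opening: 0.0005
gripper_force: 0.0
```

{"api": "carry_out", "payload": {"moves": [{"jaw": 0,"dx": 0,"dy": 0,"dz": 0.001,"yaw": 0},{"jaw": 0,"dx": 0,"dy": 0,"dz": 0,"yaw": 0}]}}

```text
t: 7.7
tool_pos: [0.5306, -0.1148, 0.0833]
orientation: [3.123, 0.343, 0.0]
force: [0.0, 1.3, 0.5]
opening: 0.0004
gripper_force: 0.3
```

{"api": "carry_out", "payload": {"moves": [{"jaw": 0,"dx": 0,"dy": 0,"dz": 0.001,"yaw": 0},{"jaw": 0,"dx": 0,"dy": 0,"dz": 0,"yaw": 0}]}}

```text
t: 7.95
tool_pos: [0.5306, -0.1148, 0.0824]
orientation: [3.123, 0.343, 0.0]
force: [0.0, -0.8, 1.1]
opening: 0.0006
gripper_force: 0.5
```

{"api": "carry_out", "payload": {"moves": [{"jaw": 0,"dx": 0,"dy": 0,"dz": 0.001,"yaw": 0},{"jaw": 0,"dx": 0,"dy": 0,"dz": 0,"yaw": 0}]}}

```text
t: 8.2
tool_pos: [0.5306, -0.1148, 0.0814]
orientation: [3.123, 0.343, 0.0]
force: [0.4, 0.0, 1.7]
opening: 0.0003
gripper_force: 0.7
```

{"api": "carry_out", "payload": {"moves": [{"jaw": 0,"dx": 0,"dy": 0,"dz": 0.001,"yaw": 0},{"jaw": 0,"dx": 0,"dy": 0,"dz": 0,"yaw": 0}]}}

```text
t: 8.45
tool_pos: [0.5306, -0.1148, 0.0804]
orientation: [3.123, 0.343, 0.0]
force: [1.2, 0.6, 3.0]
opening: 0.001
gripper_force: 1.0
```

Button 2 is weak: about 2 N at 3 mm depth, and below 2 N at 2 mm where the sound one needs 6.3 N. On to button 3.

{"api": "carry_out", "payload": {"moves": [{"jaw": 0,"dx": 0,"dy": 0,"dz": -0.025,"yaw": 0},{"jaw": 0,"dx": 0,"dy": -0.0384,"dz": 0,"yaw": 0},{"jaw": 0,"dx": 0,"dy": -0.0384,"dz": 0,"yaw": 0},{"jaw": 0,"dx": 0,"dy": 0,"dz": 0,"yaw": 0},{"jaw": 0,"dx": 0,"dy": 0,"dz": 0.009,"yaw": 0},{"jaw": 0,"dx": 0,"dy": 0,"dz": 0.009,"yaw": 0},{"jaw": 0,"dx": 0,"dy": 0,"dz": 0,"yaw": 0},{"jaw": 0,"dx": 0,"dy": 0,"dz": 0,"yaw": 0}]}}

```text
t: 9.45
tool_pos: [0.5138, -0.0403, 0.0871]
orientation: [-3.123, -0.342, 0.001]
force: [-0.1, -0.8, 0.4]
opening: 0.0005
gripper_force: 0.0
```

{"api": "carry_out", "payload": {"moves": [{"jaw": 0,"dx": 0,"dy": 0,"dz": 0.001,"yaw": 0},{"jaw": 0,"dx": 0,"dy": 0,"dz": 0,"yaw": 0}]}}

```text
t: 9.7
tool_pos: [0.514, -0.0399, 0.0865]
orientation: [3.123, 0.343, 0.001]
force: [0.2, -0.2, -1.0]
opening: 0.0009
gripper_force: 0.0
```

{"api": "carry_out", "payload": {"moves": [{"jaw": 0,"dx": 0,"dy": 0,"dz": 0.001,"yaw": 0},{"jaw": 0,"dx": 0,"dy": 0,"dz": 0,"yaw": 0}]}}

```text
t: 9.95
tool_pos: [0.5138, -0.0398, 0.0853]
orientation: [-3.123, -0.343, 0.0]
force: [-0.9, 0.2, -0.5]
opening: 0.0006
gripper_force: 0.0
```

{"api": "carry_out", "payload": {"moves": [{"jaw": 0,"dx": 0,"dy": 0,"dz": 0.001,"yaw": 0},{"jaw": 0,"dx": 0,"dy": 0,"dz": 0,"yaw": 0}]}}

```text
t: 10.2
tool_pos: [0.5139, -0.0398, 0.0844]
orientation: [3.123, 0.343, 0.0]
force: [-1.7, -0.3, 0.5]
opening: 0.0001
gripper_force: 0.4
```

{"api": "carry_out", "payload": {"moves": [{"jaw": 0,"dx": 0,"dy": 0,"dz": 0.001,"yaw": 0},{"jaw": 0,"dx": 0,"dy": 0,"dz": 0,"yaw": 0}]}}

```text
t: 10.45
tool_pos: [0.514, -0.0398, 0.0835]
orientation: [3.123, 0.343, 0.0]
force: [-0.4, 0.1, 2.8]
opening: 0.0005
gripper_force: 1.2
```

{"api": "carry_out", "payload": {"moves": [{"jaw": 0,"dx": 0,"dy": 0,"dz": 0.001,"yaw": 0},{"jaw": 0,"dx": 0,"dy": 0,"dz": 0,"yaw": 0}]}}

```text
t: 10.7
tool_pos: [0.514, -0.0398, 0.0825]
orientation: [3.123, 0.343, 0.0]
force: [-1.1, 1.3, 3.1]
opening: 0.0008
gripper_force: 1.8
```

{"api": "carry_out", "payload": {"moves": [{"jaw": 0,"dx": 0,"dy": 0,"dz": 0.001,"yaw": 0},{"jaw": 0,"dx": 0,"dy": 0,"dz": 0,"yaw": 0}]}}

```text
t: 10.95
tool_pos: [0.5139, -0.0398, 0.0814]
orientation: [3.123, 0.343, 0.0]
force: [-0.9, 1.1, 4.0]
opening: 0.0008
gripper_force: 1.9
```

{"api": "carry_out", "payload": {"moves": [{"jaw": 0,"dx": 0,"dy": 0,"dz": 0.001,"yaw": 0},{"jaw": 0,"dx": 0,"dy": 0,"dz": 0,"yaw": 0}]}}

```text
t: 11.2
tool_pos: [0.5139, -0.0398, 0.0803]
orientation: [3.123, 0.343, 0.0]
force: [-0.4, 0.4, 3.2]
opening: 0.0008
gripper_force: 2.0
```

{"api": "carry_out", "payload": {"moves": [{"jaw": 0,"dx": 0,"dy": 0,"dz": 0.001,"yaw": 0},{"jaw": 0,"dx": 0,"dy": 0,"dz": 0,"yaw": 0}]}}

```text
t: 11.45
tool_pos: [0.514, -0.0398, 0.0794]
orientation: [3.123, 0.343, 0.0]
force: [0.5, 0.2, 4.3]
opening: 0.0006
gripper_force: 2.3
```

Button 3 goes flat half way without falling, so it is worn. Button 4 next.

{"api": "carry_out", "payload": {"moves": [{"jaw": 0,"dx": 0,"dy": 0,"dz": -0.025,"yaw": 0},{"jaw": 0,"dx": 0,"dy": -0.0385,"dz": 0,"yaw": 0},{"jaw": 0,"dx": 0,"dy": -0.0385,"dz": 0,"yaw": 0},{"jaw": 0,"dx": 0,"dy": 0,"dz": 0,"yaw": 0},{"jaw": 0,"dx": 0,"dy": 0,"dz": 0.008,"yaw": 0},{"jaw": 0,"dx": 0,"dy": 0,"dz": 0.009,"yaw": 0},{"jaw": 0,"dx": 0,"dy": 0,"dz": 0,"yaw": 0},{"jaw": 0,"dx": 0,"dy": 0,"dz": 0,"yaw": 0}]}}

```text
t: 12.45
tool_pos: [0.4971, 0.0348, 0.0871]
orientation: [-3.123, -0.342, 0.001]
force: [-0.1, -0.0, 0.1]
opening: 0.0004
gripper_force: 0.0
```

{"api": "carry_out", "payload": {"moves": [{"jaw": 0,"dx": 0,"dy": 0,"dz": 0.001,"yaw": 0},{"jaw": 0,"dx": 0,"dy": 0,"dz": 0,"yaw": 0}]}}

```text
t: 12.7
tool_pos: [0.4973, 0.0353, 0.0865]
orientation: [3.123, 0.343, 0.0]
force: [0.6, 1.5, 0.0]
opening: 0.0005
gripper_force: 0.0
```

{"api": "carry_out", "payload": {"moves": [{"jaw": 0,"dx": 0,"dy": 0,"dz": 0.001,"yaw": 0},{"jaw": 0,"dx": 0,"dy": 0,"dz": 0,"yaw": 0}]}}

```text
t: 12.95
tool_pos: [0.4971, 0.0354, 0.0853]
orientation: [-3.123, -0.343, 0.0]
force: [0.0, 0.3, -0.4]
opening: 0.0001
gripper_force: 0.0
```

{"api": "carry_out", "payload": {"moves": [{"jaw": 0,"dx": 0,"dy": 0,"dz": 0.001,"yaw": 0},{"jaw": 0,"dx": 0,"dy": 0,"dz": 0,"yaw": 0}]}}

```text
t: 13.2
tool_pos: [0.4972, 0.0353, 0.0844]
orientation: [3.123, 0.343, 0.0]
force: [0.5, -0.2, 0.3]
opening: 0.0006
gripper_force: 0.0
```

{"api": "carry_out", "payload": {"moves": [{"jaw": 0,"dx": 0,"dy": 0,"dz": 0.001,"yaw": 0},{"jaw": 0,"dx": 0,"dy": 0,"dz": 0,"yaw": 0}]}}

```text
t: 13.45
tool_pos: [0.4972, 0.0354, 0.0836]
orientation: [3.123, 0.343, 0.0]
force: [-1.5, 0.1, 4.3]
opening: 0.0005
gripper_force: 2.2
```

{"api": "carry_out", "payload": {"moves": [{"jaw": 0,"dx": 0,"dy": 0,"dz": 0.001,"yaw": 0},{"jaw": 0,"dx": 0,"dy": 0,"dz": 0,"yaw": 0}]}}

```text
t: 13.7
tool_pos: [0.4972, 0.0353, 0.0826]
orientation: [-3.123, -0.343, -0.0]
force: [-3.0, 0.3, 7.0]
opening: 0.0009
gripper_force: 3.0
```

{"api": "carry_out", "payload": {"moves": [{"jaw": 0,"dx": 0,"dy": 0,"dz": 0.001,"yaw": 0},{"jaw": 0,"dx": 0,"dy": 0,"dz": 0,"yaw": 0}]}}

```text
t: 13.95
tool_pos: [0.4972, 0.0354, 0.0816]
orientation: [-3.123, -0.343, -0.0]
force: [-2.1, -0.3, 5.6]
opening: 0.0004
gripper_force: 2.6
```

Force peaked and is now falling, which looks like the snap. I'll continue to past 4 mm to confirm.

{"api": "carry_out", "payload": {"moves": [{"jaw": 0,"dx": 0,"dy": 0,"dz": 0.001,"yaw": 0},{"jaw": 0,"dx": 0,"dy": 0,"dz": 0,"yaw": 0}]}}

```text
t: 14.2
tool_pos: [0.4972, 0.0353, 0.0803]
orientation: [-3.123, -0.343, -0.0]
force: [-0.6, -0.3, 2.1]
opening: 0.0003
gripper_force: 1.2
```

{"api": "carry_out", "payload": {"moves": [{"jaw": 0,"dx": 0,"dy": 0,"dz": 0.0007,"yaw": 0},{"jaw": 0,"dx": 0,"dy": 0,"dz": 0,"yaw": 0},{"jaw": 0,"dx": 0,"dy": 0,"dz": 0,"yaw": 0}]}}

```text
t: 14.58
tool_pos: [0.4972, 0.0353, 0.0796]
orientation: [-3.123, -0.343, -0.0]
force: [0.2, 0.3, 2.2]
opening: 0.0007
gripper_force: 1.0
```

Button 4 snaps: about 7 N at its peak, then 2.1 N. I'll lift to ball height and push lever 4 over along the board's +x.

{"api": "carry_out", "payload": {"moves": [{"jaw": 0,"dx": 0,"dy": 0,"dz": -0.0215,"yaw": 0},{"jaw": 0,"dx": 0,"dy": 0,"dz": -0.0215,"yaw": 0},{"jaw": 0,"dx": 0,"dy": 0,"dz": 0,"yaw": 0},{"jaw": 0,"dx": 0.012,"dy": 0,"dz": 0,"yaw": 0},{"jaw": 0,"dx": 0.008,"dy": 0,"dz": 0,"yaw": 0},{"jaw": 0,"dx": 0.005,"dy": 0,"dz": 0,"yaw": 0},{"jaw": 0,"dx": 0,"dy": 0,"dz": 0,"yaw": 0}]}}

```text
t: 15.45
tool_pos: [0.5216, 0.0409, 0.1221]
orientation: [-3.123, -0.343, 0.002]
force: [-0.2, -0.3, -0.3]
opening: 0.0005
gripper_force: 0.0
```

{"api": "carry_out", "payload": {"moves": [{"jaw": 0,"dx": 0.004,"dy": 0,"dz": 0,"yaw": 0},{"jaw": 0,"dx": 0.004,"dy": 0,"dz": 0,"yaw": 0},{"jaw": 0,"dx": 0.004,"dy": 0,"dz": 0,"yaw": 0}]}}

```text
t: 15.82
tool_pos: [0.533, 0.0431, 0.1228]
orientation: [3.122, 0.343, -0.002]
force: [-4.9, -2.3, 4.0]
opening: 0.0003
gripper_force: 2.4
```

{"api": "carry_out", "payload": {"moves": [{"jaw": 0,"dx": 0.004,"dy": 0,"dz": 0,"yaw": 0},{"jaw": 0,"dx": 0.004,"dy": 0,"dz": 0,"yaw": 0},{"jaw": 0,"dx": 0.004,"dy": 0,"dz": 0,"yaw": 0}]}}

```text
t: 16.2
tool_pos: [0.5453, 0.046, 0.1227]
orientation: [-3.123, -0.343, -0.0]
force: [-2.2, -1.0, 2.6]
opening: -0.0001
gripper_force: 1.4
```

{"api": "carry_out", "payload": {"moves": [{"jaw": 0,"dx": 0.004,"dy": 0,"dz": 0,"yaw": 0},{"jaw": 0,"dx": 0.004,"dy": 0,"dz": 0,"yaw": 0},{"jaw": 0,"dx": 0.004,"dy": 0,"dz": 0,"yaw": 0}]}}

```text
t: 16.58
tool_pos: [0.557, 0.0487, 0.1226]
orientation: [-3.123, -0.343, -0.0]
force: [-2.0, -1.1, 1.8]
opening: 0.0006
gripper_force: 1.0
```

{"api": "carry_out", "payload": {"moves": [{"jaw": 0,"dx": 0.004,"dy": 0,"dz": 0,"yaw": 0},{"jaw": 0,"dx": 0.004,"dy": 0,"dz": 0,"yaw": 0},{"jaw": 0,"dx": 0.004,"dy": 0,"dz": 0,"yaw": 0}]}}

```text
t: 16.95
tool_pos: [0.5685, 0.0513, 0.1224]
orientation: [-3.123, -0.343, 0.001]
force: [-1.6, -0.6, -0.5]
opening: 0.0007
gripper_force: 1.0
```

{"api": "carry_out", "payload": {"moves": [{"jaw": 0,"dx": 0.003,"dy": 0,"dz": 0,"yaw": 0},{"jaw": 0,"dx": 0.003,"dy": 0,"dz": 0,"yaw": 0},{"jaw": 0,"dx": 0,"dy": 0,"dz": 0,"yaw": 0}]}}

```text
t: 17.32
tool_pos: [0.5743, 0.0526, 0.1224]
orientation: [-3.123, -0.343, 0.001]
force: [-0.4, -0.1, -1.4]
opening: 0.0001
gripper_force: 0.8
```

Run:
```python
from h import *
s=read_state();p=s["tool_pos"]-np.array([.4969,.0354,0]);print("off",p@[.976,.2177,0],np.round(s["force"],1),s["gripper_force"])
a=read_camera("scene");cv2.imwrite("pics/s2.png",cv2.resize(a[200:330,220:420],None,fx=3,fy=3,interpolation=cv2.INTER_CUBIC)[...,::-1])
```

```text
off 0.07924524980000193 [-0.4 -0.1 -1.4] 0.7585779391229153
```

View pics/s2.png

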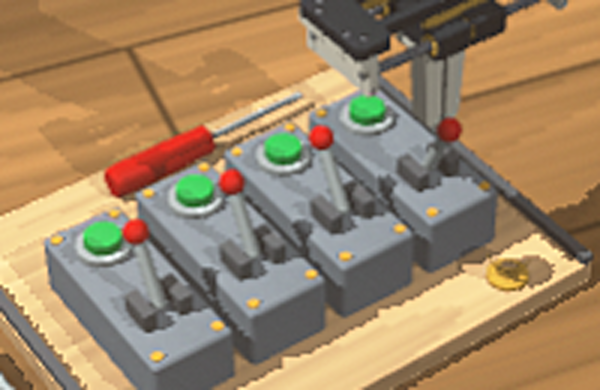

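The crop shows lever 4 (ball at 450,130) pushed past vertical, with the other three still back. I'll push the last few mm until the stop is felt.

{"api": "carry_out", "payload": {"moves": [{"jaw": 0,"dx": 0.002,"dy": 0,"dz": 0,"yaw": 0},{"jaw": 0,"dx": 0,"dy": 0,"dz": 0,"yaw": 0}]}}

```text
t: 17.62
tool_pos: [0.5762, 0.0529, 0.1226]
orientation: [-3.123, -0.343, 0.0]
force: [-1.7, -0.1, -1.7]
opening: 0.0006
gripper_force: 1.0
```

{"api": "carry_out", "payload": {"moves": [{"jaw": 0,"dx": 0.0015,"dy": 0,"dz": 0,"yaw": 0},{"jaw": 0,"dx": 0,"dy": 0,"dz": 0,"yaw": 0}]}}

```text
t: 17.88
tool_pos: [0.5777, 0.0532, 0.1226]
orientation: [3.123, 0.343, -0.0]
force: [-2.0, -0.3, -1.6]
opening: 0.0004
gripper_force: 1.1
```

{"api": "carry_out", "payload": {"moves": [{"jaw": 0,"dx": 0.001,"dy": 0,"dz": 0,"yaw": 0},{"jaw": 0,"dx": 0,"dy": 0,"dz": 0,"yaw": 0}]}}

```text
t: 18.12
tool_pos: [0.5785, 0.0534, 0.1225]
orientation: [3.123, 0.343, -0.001]
force: [-2.7, -0.7, -2.6]
opening: 0.0007
gripper_force: 1.7
```

{"api": "carry_out", "payload": {"moves": [{"jaw": 0,"dx": 0.0007,"dy": 0,"dz": 0,"yaw": 0},{"jaw": 0,"dx": 0,"dy": 0,"dz": 0,"yaw": 0}]}}

```text
t: 18.38
tool_pos: [0.5787, 0.0535, 0.1224]
orientation: [3.123, 0.343, -0.003]
force: [-5.9, -1.6, -0.5]
opening: 0.0004
gripper_force: 3.1
```

At the stop. I'll back off, rise and check.

{"api": "carry_out", "payload": {"moves": [{"jaw": 0,"dx": -0.01,"dy": 0,"dz": 0,"yaw": 0},{"jaw": 0,"dx": -0.02,"dy": 0,"dz": 0,"yaw": 0},{"jaw": 0,"dx": -0.02,"dy": 0,"dz": -0.02,"yaw": 0},{"jaw": 0,"dx": -0.02,"dy": 0,"dz": -0.05,"yaw": 0},{"jaw": 0,"dx": -0.05,"dy": 0,"dz": -0.03,"yaw": 0},{"jaw": 0,"dx": 0,"dy": 0,"dz": 0,"yaw": 0},{"jaw": 0,"dx": 0,"dy": 0,"dz": 0,"yaw": 0}]}}

```text
t: 19.25
tool_pos: [0.4628, 0.0276, 0.223]
orientation: [3.123, 0.343, 0.004]
force: [-0.2, -0.1, -0.3]
opening: 0.0004
gripper_force: 0.0
```

Run:
```python
from h import *
s=read_state();print(np.round(s["tool_pos"],3),np.round(s["force"],1))
S=read_camera("scene");cv2.imwrite("pics/s3.png",cv2.resize(S[200:330,220:420],None,fx=3,fy=3,interpolation=cv2.INTER_CUBIC)[...,::-1])
for c in "gr":
  for b in blobs(S,c,10):
    if 240<b[0][0]<400 and 220<b[0][1]<295:print(c,b[0].round(1),b[1])
```

```text
[0.463 0.028 0.223] [-0.2 -0.1 -0.3]
g [341.9 236.2] 94
g [313.8 249.2] 97
g [284.4 263.1] 108
g [253.8 279. ] 113
r [370.5 244.5] 49
r [272.4 253.3] 381
r [326.6 245.4] 47
r [296.7 260.4] 47
r [264.7 276.7] 49
```

View pics/s3.png

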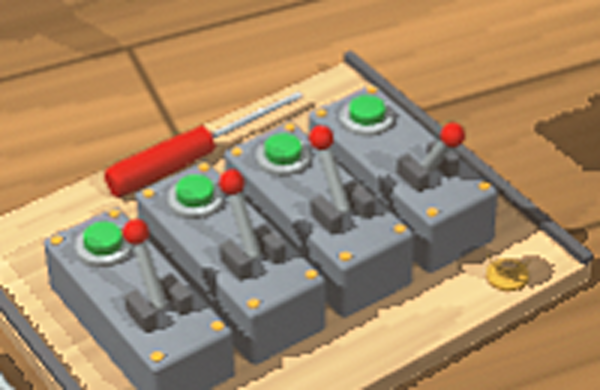

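Lever 4 is thrown over (ball at 452,135), the other three are unmoved, all the buttons are up and the tools are untouched. Handing in.

```bash
python3 -c "
from plant import *
print(close_job())"
```

```text
the job is handed in; nothing more can be done
None
```

Button 4 (leftmost) was the one that snapped, and I threw its lever fully over to the stop. The other three levers are back, all four buttons are up, the tools are untouched, and the job is handed in; it returned no verdict.

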